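# Set a lens aperture against its stop pin

### The arm

A 6-joint arm with a two-finger parallel gripper is mounted at the origin on the work surface. World frame = base frame: x ahead of the robot, y to its left, z up, the work surface at z = 0. Lengths are in m, angles in rad, forces in N, time in s.
With the tool pointing down it reaches from about 0.35 to 0.875 m from the base axis. Payload 4.2 kg.
Tool frame: the origin (TCP) lies midway between the tips of the shut fingers; the grasp point (between the pads) lies env.grip_point_offset behind it (env.grip_point_offset is the distance from the TCP to the grasp point, in m); z points along the fingers, y is the line along which they close (so a half turn about z gives the same grasp; the last joint's range is limited). The gripper opens to 87 mm and grips with 3 to 60 N. Pads are 19 mm wide; open, the fingers measure 117 mm over their backs; the gripper's body (75 mm by 190 mm) begins 51 mm behind the grasp point.
Start: joints at [1.562, 0.385, 0.008, 0, -1.194, -0.259], TCP at [0.165, 0.603, 0.223] pointing down, gripper open.
Joint ranges: [-3.14, 3.14], [-1.21, 2.06], [-1.07, 1.41], [-3.16, 2.05], [-2.99, -0.16], [-3.1, 3.1]. Speed limits (rad/s): [2.79, 2.79, 3.14, 3.14, 3.14, 3.14].

### API

Orientations are given as a rotation vector (axis times angle).
In Python, from cell import env, cams, workorder gives the robot as it stands.
- The arm moves only by the tool carry_out, never from a script. Its argument "targets" is one flat list of numbers, 6 for each row, row after row: the shift along the tool's x, y, z each as a share of 0.08 m, from -1 to 1, then the turn, a rotation vector about the tool's x, y, z each as a share of 120 degrees, from -1 to 1. A call has 1 to 10 rows; each row is the pose to reach, as a shift and turn from the pose commanded when the call began, along the tool's axes at that moment; what a row does not reach only later rows make up. A row lasts 1/12 s, in which the tool goes at most 41.7 mm and 7.16 degrees, less where a joint would pass 70% of its speed; a pose out of reach is approached as far as the arm can. A call with a number of a shift or a turn outside -1 to 1 is refused whole. A call with a gripper value outside its range is refused whole. "gripper" is the opening, from -1 (shut) to 1 (fully open), set as the call begins (left out, the last holds). The fingers move at their own pace and stop on an object; "newtons" is the grip in N (left out, the last holds). Time passes only in rows, so rows that repeat a pose let the fingers close. It gives the time, the measured TCP pose, the force, the opening and the grip force at its end, in the units of the state.
- env.sense(): the state, without advancing time (a new reading comes with each control period).
- cams.grab_frame(name): name is "scene" or "top"; returns a dict with "frame" (400x640x3 uint8, red, green, blue), "fx", "fy", "cx", "cy" (pixels), "D" ([k1, k2, p1, p2, k3] as OpenCV has them; the pictures are not rectified), "camera_from_world" (4x4, takes a point from world to camera coordinates). Camera axes: x right, y down, z forward; pixel columns grow to the right and rows downward; lengths in m; the calibration is good to about 2 mm. A picture is of the moment at which its call begins. There is no depth.
- workorder.hand_in(): hands the job in; it is judged then, once.
The state is a dict: "clock": time; "q": joint angles; "qd": joint speeds; "effort": joint torques, N m; "position": TCP position; "eef_rot": TCP orientation; "wrist_force": force on the tool from outside, world axes, zero at the start; "ft_torque": the same for the moment, N m; "opening": finger opening in m; "grasp_force": force on a finger pad.
Only numpy, scipy, OpenCV 4.12 (cv2) and the standard library are available. Lean on these libraries where they do the work, as an engineer would, in place of code of your own. Each camera call takes 0.05 s, during which the arm holds its last target. There are 200 camera calls.

### The job

Take the stop pin (the longest pin in the rack, with the tall thick head) and set it fully down into the hole of the lens's setting plate. Then turn the slim aperture ring clockwise, seen from above, until its lug meets the pin, press it there for about a second with around 8 N (never more than 16 N at the pin), and let go so that the lug stays against the standing pin. Do not touch the fixed rings directly above and below the aperture ring, and leave the other pins and everything else where it is.

Things in the scene. Friction and masses are not known exactly. Their poses are not given: they have to be found in the camera images.
- stop_pin: the stop pin, bare steel, standing upright in one of the rack's three holes (it may be any of them): shank 12 mm diameter and 64 mm long with a chamfered foot, then a round head 18 mm diameter and 22 mm tall; 86 mm in all, about 90 g. Origin at the centre of the foot's underside, z up along the pin. The rack holes are 14 mm wide and 20 mm deep. The pin is a loose fit and may lean a little in any hole
- plain_pin: bystander: a headless steel pin, 12 mm diameter, 56 mm long, in the rack. Origin at the foot
- short_pin: bystander: a short steel pin in the rack, 12 mm shank 28 mm long, head 16 mm diameter and 10 mm tall. Origin at the foot
- rack: the fixed pin rack, a white plastic block 56 x 130 x 26 mm (x, y, z). Origin at the centre of its underside; holes at y = -42, 0 and 42 mm on its centre line, their floors 6 mm above the underside
- plate: the fixed setting plate, aluminium, 130 x 100 x 40 mm (x, y, z), that carries the upright lens. Origin at the centre of its underside. The lens axis is vertical at x = -12 mm, y = 0, the pin hole at x = +38 mm, y = 0. The lens stack on it, in heights above the underside: fixed lower ring 40 to 54 mm, aperture ring 55 to 65 mm, fixed upper ring 66 to 85 mm with the front glass on top, up to 90 mm
- lower_ring: the fixed ring below the aperture ring, 53 mm diameter (a 58 mm foot flange in its lowest 3 mm), 14 mm tall. Not to be touched. Origin at the centre of its underside
- upper_ring: the fixed ring above the aperture ring, 53 mm diameter, 19 mm tall. Not to be touched. Origin at the centre of its underside
- lens_axis (a point): the point on the lens axis at the aperture ring's mid height, 60 mm above the table; axes as the plate's
- pin_hole (a point): the centre of the mouth of the pin hole, in the plate's top face 40 mm above the table; hole 14 mm wide, with a chamfer, 34 mm deep
- lug (a point): a point on the aperture ring's lug, 50 mm from the lens axis, at the lug's mid height. The aperture ring is 60 mm in diameter (it stands 3.5 mm proud of its neighbours all round) and 10 mm tall; its lug is a radial bar 8 mm wide and 10 mm tall reaching to 58 mm from the axis. x points outwards along the lug, z up; the face that meets the pin is 4 mm on the -y side
- pin_contact (a point): the point on the stop pin's axis 54 mm above its foot, level with the lug when the pin is seated. Pushed by the lug, the seated pin leans by up to 0.1 rad before it stands firm; from then on 1 mm more of the lug's travel adds some 5 to 10 N
- aperture_ring (a joint): angle of the aperture ring in rad, growing clockwise seen from above, range 0 to 2.3. At 1.9 the lug would point straight over the pin hole; with the pin in place the lug meets it about 0.2 rad before that, more or less by the pin's play in its hole. The ring stays where it is left; a steady 0.08 N m turns it. A grip of about 25 N across its 60 mm rim turns it without slip
- lens_cap: bystander: a black lens cap, 52 mm diameter, 10 mm tall. Origin at the centre of its underside
- tube: bystander: an aluminium extension tube, 54 mm diameter, 30 mm tall. Origin at the centre of its underside
- driver: bystander: a screwdriver lying flat. Origin at the centre of its underside
- cleaner: bystander: a bottle, 50 mm diameter, 130 mm tall. Origin at the centre of its underside
- gauge_block: bystander: a steel gauge block 35 x 9 x 30 mm. Origin at the centre of its underside
- spare_cap: bystander: a blue cap, 24 mm diameter, 16 mm tall. Origin at the centre of its underside

How it is judged:
By the outcome, as a careful person would: the job done as asked, in the order asked, and still so for the second after the job is handed in, with the robot touching nothing.
It also fails if it takes over 67 s, if anything falls off the work surface, if the arm or the gripper's body presses on something with over 40 N, if the wrist force passes 120 N, or if a joint passes its speed limit or range.

## Working session

There is one attempt and no reset: what is moved stays moved. The work goes in short steps, Python scripts to look and compute and a tool call to move; the robot and the scene stay as the last step left them, time stands still between calls to the robot, and variables do not carry over. Pictures are saved under pics/ and viewed, at most 10 in all, crops included, and the job is handed in when it is done.

Besides the shell and the picture viewer there is one more tool, called after "Call:" by a JSON object that holds its "method" and its "body", one argument or row to a line. carry_out: Moves the arm, as the interface text tells. Its arguments: {"type":"object","properties":{"targets":{"type":"array","items":{"type":"number"}},"gripper":{"type":"number"},"newtons":{"type":"number"}},"required":["targets"]}

```bash
ls; mkdir -p pics; python3 - <<'E'
from cell import env,cams,workorder
import cv2
s=env.sense();print(s,env.grip_point_offset)
for n in("scene","top"):
    f=cams.grab_frame(n);cv2.imwrite(f"pics/{n}0.png",cv2.resize(f["frame"][:,:,::-1],(800,500),interpolation=cv2.INTER_CUBIC))
    print(n,f["fx"],f["fy"],f["cx"],f["cy"],f["D"],f["camera_from_world"])
E
```

```text
pics
{'clock': 0.0, 'q': array([ 1.56159095e+00,  3.85559761e-01,  6.63189918e-03, -5.01031139e-04,
       -1.19400335e+00, -2.58612455e-01]), 'qd': array([ 2.53855743e-03,  3.51384095e-05,  9.05715836e-05,  5.92657078e-04,
       -8.81602501e-05,  3.46927228e-04]), 'effort': array([ 5.70744196e-04, -3.90671003e+01,  1.87408268e+01,  4.22003120e+00,
        1.10350270e-02, -1.90228438e-04]), 'position': array([0.1652071 , 0.60214552, 0.22145975]), 'eef_rot': array([ 3.11127232e+00, -4.19428136e-01, -3.08498368e-04]), 'wrist_force': array([-0.74784276,  0.67166853, -0.75081809]), 'ft_torque': array([ 0.00045254, -0.04536507,  0.06839493]), 'grasp_force': 0.0, 'opening': 0.0871831458675841} 0.0187
scene 385.44275257591477 385.44275257591477 319.40841334988767 194.31094533125278 [0.02977186 0.         0.         0.         0.        ] [[-0.60581188  0.79534926  0.02028566  0.31469455]
 [ 0.56366887  0.44705763 -0.69456236 -0.25438157]
 [-0.56148853 -0.40933974 -0.71914645  1.40208992]
 [ 0.          0.          0.          1.        ]]
top 511.76447206383506 511.76447206383506 318.30031619427785 209.16916632662742 [-0.02287045  0.          0.          0.          0.        ] [[-0.00499271 -0.99989084 -0.01390606  0.02867664]
 [-0.98481601  0.00732966 -0.17344651  0.54638069]
 [ 0.17352951  0.01282894 -0.98474511  1.50473345]
 [ 0.          0.          0.          1.        ]]
```

View pics/scene0.png

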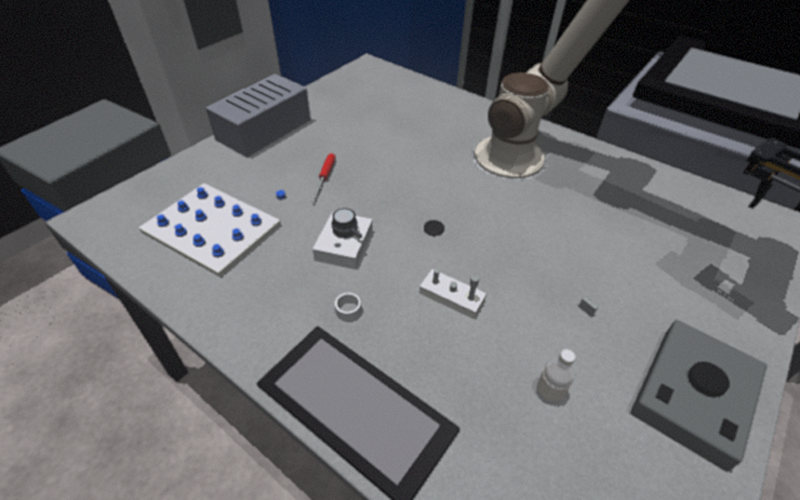

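View pics/top0.png

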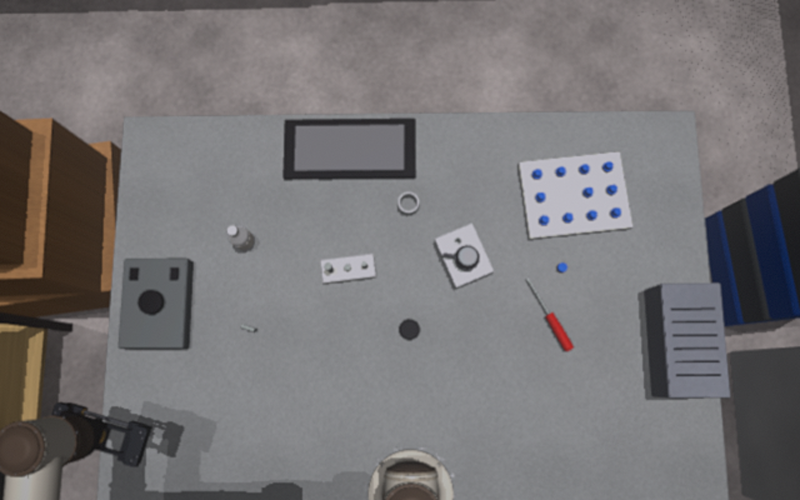

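The stop pin is the leftmost in the top view, near (327,266), with the plate at (463,256), the hole at (458,240) and the lug to the left of the ring. I'll enlarge both views.

```bash
cat > h.py <<'E'
from cell import env,cams,workorder
import cv2,numpy as np
from scipy.spatial.transform import Rotation as R
from scipy.optimize import least_squares
def crop(n,x0,y0,w,h,s,name):
    f=cams.grab_frame(n);c=f["frame"][y0:y0+h,x0:x0+w,::-1]
    cv2.imwrite("pics/"+name,cv2.resize(c,None,fx=s,fy=s,interpolation=cv2.INTER_CUBIC));return f
def K(f): return np.array([[f["fx"],0,f["cx"]],[0,f["fy"],f["cy"]],[0,0,1.]])
def proj(f,P):
    M=f["camera_from_world"];p,_=cv2.projectPoints(np.atleast_2d(np.array(P,float)),cv2.Rodrigues(M[:3,:3])[0],M[:3,3],K(f),np.array(f["D"]));return p[:,0]
def onz(f,uv,z):
    p=cv2.undistortPoints(np.array([[uv]],float),K(f),np.array(f["D"]))[0,0];M=f["camera_from_world"]
    d=M[:3,:3].T@np.r_[p,1];c=-M[:3,:3].T@M[:3,3];return c+d*(z-c[2])/d[2]
E
python3 - <<'E'
from h import *
crop("top",250,175,160,70,5,"t1.png");crop("scene",240,155,160,105,5,"s1.png")
E
```

```text
(no output)
```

View pics/t1.png

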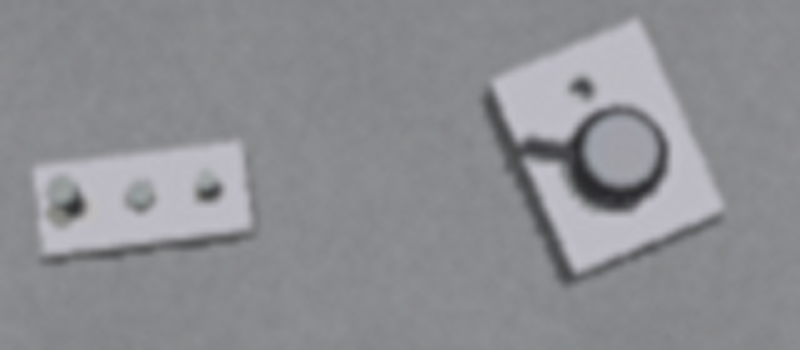

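View pics/s1.png

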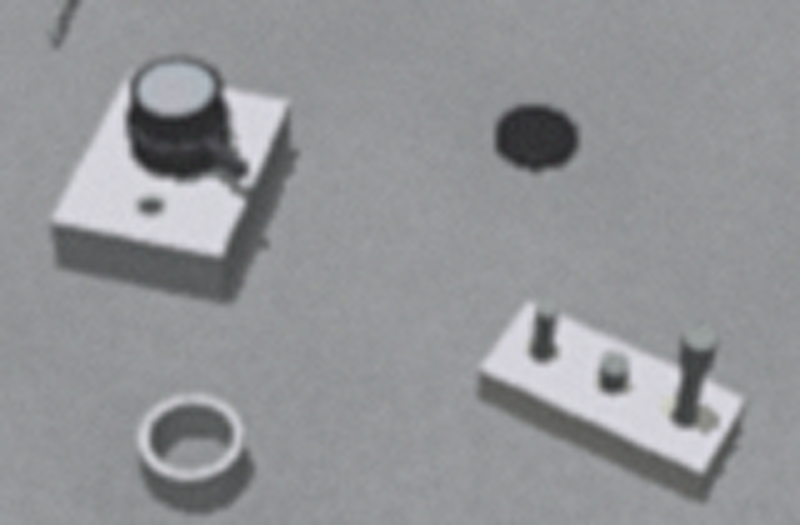

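```bash
cat > fit.py <<'E'
from h import *
T=cams.grab_frame("top");S=cams.grab_frame("scene")
t=lambda u,v:np.array([250+u/5-.4,175+v/5-.4]);s=lambda u,v:np.array([240+u/5-.4,155+v/5-.4])
def fit(loc,tp,sp,x0,anch):
    def res(p):
        c,a=np.cos(p[2]),np.sin(p[2]);W=np.c_[p[0]+c*loc[:,0]-a*loc[:,1],p[1]+a*loc[:,0]+c*loc[:,1],loc[:,2]]
        return np.r_[(proj(T,W)-tp+p[3:5]).ravel(),(proj(S,W)-sp+p[5:7]).ravel(),p[3:7]/1.5]
    r=least_squares(res,x0+[0]*4,loss="soft_l1");print(np.round(r.x,4));print(np.round(r.fun[:-4].reshape(2,-1,2),1).tolist());return r.x
L=np.array([[.065,-.05,.04],[-.065,-.05,.04],[-.065,.05,.04],[.065,.05,.04],[.038,0,.04]])
tp=np.array([t(640,18),t(722,212),t(572,275),t(491,82),t(582,88)])
sp=np.array([s(53,224),s(128,74),s(289,98),s(223,254),s(150,206)])
a=fit(L,tp,sp,[.62,-.1,.4],0)
M=np.array([[.028,.065,.026],[.028,-.065,.026],[-.028,-.065,.026],[-.028,.065,.026]])
b=fit(M,np.array([t(35,165),t(240,141),t(253,232),t(42,257)]),np.array([s(703,472),s(480,372),s(530,302),s(745,402)]),[.6,.1,.1],0)
def rot(p,q):return p[:2]+R.from_rotvec([0,0,p[2]]).as_matrix()[:2,:2]@q
hole=rot(a,[.038,0]);ax=rot(a,[-.012,0]);print("hole",hole,"axis",ax,"rackhole",rot(b,[0,.042]))
print("lug tip",onz(T,t(522,148),.065),onz(S,s(242,172),.065), "head top",onz(T,t(65,188),.092),onz(S,s(700,337),.092))
E
python3 fit.py
```

```text
[ 0.5631 -0.1328  0.3998  0.6983 -0.166   0.4346  0.5239]
[[[-0.6, 0.2], [0.6, -0.4], [0.5, -0.0], [-0.6, -0.0], [-0.3, 0.3]], [[-0.6, -0.5], [0.4, -0.7], [0.0, 0.6], [-0.4, 0.5], [0.3, -0.2]]]
[0.5353 0.1517 0.1147 0.6971 0.0105 0.4608 0.5889]
[[[-0.5, 0.4], [0.4, 0.1], [-0.2, -0.3], [-0.1, -0.2]], [[-0.1, 0.5], [-0.2, -0.5], [-0.3, 0.0], [0.4, -0.3]]]
hole [ 0.59808653 -0.11804316] axis [ 0.55202965 -0.13750501] rackhole [0.5304813  0.19341978]
lug tip [ 0.55789586 -0.08221575  0.065     ] [ 0.56556679 -0.0760295   0.065     ] head top [0.53093332 0.18901769 0.092     ] [0.53193332 0.19497812 0.092     ]
```

Both views agree: the pin head is near (0.532, 0.192), the hole at (0.598, -0.118), and the lug sits about 57° anticlockwise of the hole. I'll start moving towards the pin.

Call:
{"method": "carry_out", "body": {
  "targets": [0.96, 0.62, 0.15, 0, 0, 0, 0.96, 0.62, 0.15, 0, 0, 0, 0.96, 0.62, 0.15, 0, 0, 0]
}}

```text
clock: 0.55
position: [0.2281, 0.5302, 0.2096]
eef_rot: [3.109, -0.424, -0.001]
wrist_force: [-0.7, -0.1, -0.7]
opening: 0.0868
grasp_force: 0.0
```

Call:
{"method": "carry_out", "body": {
  "targets": [0.96, 0.62, 0.15, 0, 0, 0, 0.96, 0.62, 0.15, 0, 0, 0, 0.96, 0.62, 0.15, 0, 0, 0]
}}

```text
clock: 0.8
position: [0.289, 0.462, 0.1978]
eef_rot: [3.109, -0.425, -0.001]
wrist_force: [-0.0, 0.6, -0.8]
opening: 0.0869
grasp_force: 0.0
```

Call:
{"method": "carry_out", "body": {
  "targets": [0.96, 0.62, 0.15, 0, 0, 0, 0.96, 0.62, 0.15, 0, 0, 0, 0.96, 0.62, 0.15, 0, 0, 0]
}}

```text
clock: 1.05
position: [0.3498, 0.3943, 0.1858]
eef_rot: [3.11, -0.425, -0.002]
wrist_force: [-0.2, -0.0, -0.8]
opening: 0.0871
grasp_force: 0.0
```

Call:
{"method": "carry_out", "body": {
  "targets": [0.96, 0.62, 0.15, 0, 0, 0, 0.96, 0.62, 0.15, 0, 0, 0, 0.96, 0.62, 0.15, 0, 0, 0]
}}

```text
clock: 1.3
position: [0.4108, 0.3265, 0.1738]
eef_rot: [3.11, -0.426, -0.002]
wrist_force: [0.1, 0.7, 0.9]
opening: 0.0868
grasp_force: 0.0
```

Call:
{"method": "carry_out", "body": {
  "targets": [0.96, 0.62, 0.15, 0, 0, 0, 0.96, 0.62, 0.15, 0, 0, 0, 0.96, 0.62, 0.15, 0, 0, 0, 0.96, 0.62, 0.15, 0, 0, 0, 0.96, 0.62, 0.15, 0, 0, 0]
}}

```text
clock: 1.72
position: [0.4703, 0.262, 0.1625]
eef_rot: [-3.113, 0.421, -0.0]
wrist_force: [-0.4, -0.3, -0.4]
opening: 0.087
grasp_force: 0.0
```

Call:
{"method": "carry_out", "body": {
  "targets": [0.97, 0.64, 0.45, 0, 0, 0, 0.97, 0.64, 0.45, 0, 0, 0, 0.97, 0.64, 0.45, 0, 0, 0, 0.97, 0.64, 0.45, 0, 0, 0, 0.97, 0.64, 0.45, 0, 0, 0],
  "gripper": 0.1
}}

```text
clock: 2.13
position: [0.5311, 0.1928, 0.1264]
eef_rot: [3.113, -0.419, -0.0]
wrist_force: [0.3, 0.6, 0.7]
opening: 0.0615
grasp_force: 0.0
```

```bash
python3 - <<'E'
from h import *
s=env.sense();print(s["position"],s["eef_rot"],s["opening"])
f=crop("scene",330,150,130,110,5,"s2.png")
Rm=R.from_rotvec(s["eef_rot"]).as_matrix()
for y in(-.024,.024): print((proj(f,s["position"]+Rm@np.array([0,y,0]))-[330,150]+.4)*5)
E
```

```text
[0.53112776 0.19279735 0.1263953 ] [ 3.11331814e+00 -4.19003088e-01 -4.56631044e-04] 0.061489250073158884
[[291.31635764 343.64067712]]
[[222.44059597 283.56571371]]
```

View pics/s2.png

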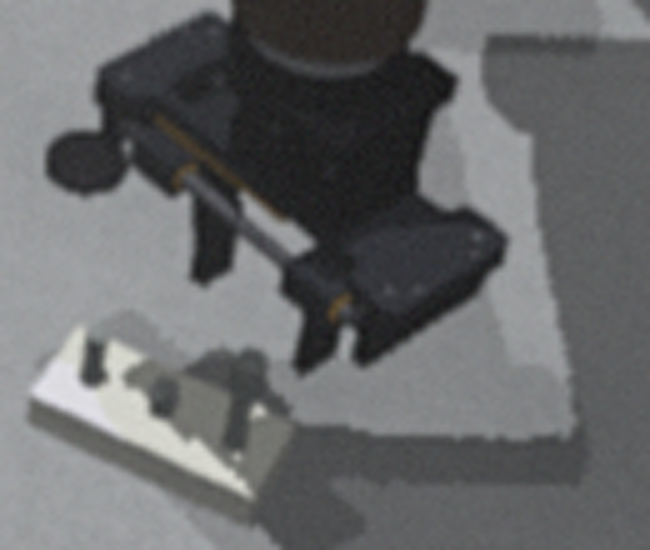

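The fingertips (210,275) and (305,365) straddle the pin head near (245,370), which fits the prediction. Next I go down and grip lightly.

Call:
{"method": "carry_out", "body": {
  "targets": [0, 0, 0.4, 0, 0, 0, 0, 0, 0.8, 0, 0, 0, 0, 0, 0.8, 0, 0, 0, 0, 0, 0.8, 0, 0, 0]
}}

```text
clock: 2.52
position: [0.5303, 0.1929, 0.0624]
eef_rot: [3.112, -0.415, -0.002]
wrist_force: [0.7, -0.6, 0.4]
opening: 0.0482
grasp_force: 0.0
```

Call:
{"method": "carry_out", "body": {
  "targets": [0, 0, 0, 0, 0, 0, 0, 0, 0, 0, 0, 0, 0, 0, 0, 0, 0, 0, 0, 0, 0, 0, 0, 0, 0, 0, 0, 0, 0, 0, 0, 0, 0, 0, 0, 0, 0, 0, 0, 0, 0, 0, 0, 0, 0, 0, 0, 0],
  "gripper": -1,
  "newtons": 12
}}

```text
clock: 3.18
position: [0.5318, 0.1921, 0.0632]
eef_rot: [-3.113, 0.419, -0.001]
wrist_force: [-0.5, -0.1, 3.7]
opening: 0.0177
grasp_force: 12.0
```

Call:
{"method": "carry_out", "body": {
  "targets": [0, 0, -0.25, 0, 0, 0, 0, 0, -0.5, 0, 0, 0, 0, 0, -1, 0, 0, 0, 0, 0, -1, 0, 0, 0, 0, 0, -1, 0, 0, 0]
}}

```text
clock: 3.6
position: [0.5325, 0.1928, 0.1447]
eef_rot: [-3.11, 0.419, -0.006]
wrist_force: [-0.9, -0.4, -1.5]
opening: 0.0172
grasp_force: 12.0
```

```bash
python3 - <<'E'
from h import *
s=env.sense();print(s["position"],s["eef_rot"],s["opening"],s["grasp_force"])
f=crop("scene",345,150,100,100,6,"s3.png")
p=s["position"]
for z in(.0187+.011,.0187-.011,.0187-.075): print((proj(f,p+[0,0,z])-[345,150]+.4)*6)
E
```

```text
[0.53248366 0.19283359 0.14474034] [-3.1097288   0.41914312 -0.00597534] 0.017227757104662872 11.998158423230052
[[232.62995266 296.10797138]]
[[224.85642914 334.29750868]]
[[203.72987455 438.25088765]]
```

View pics/s3.png

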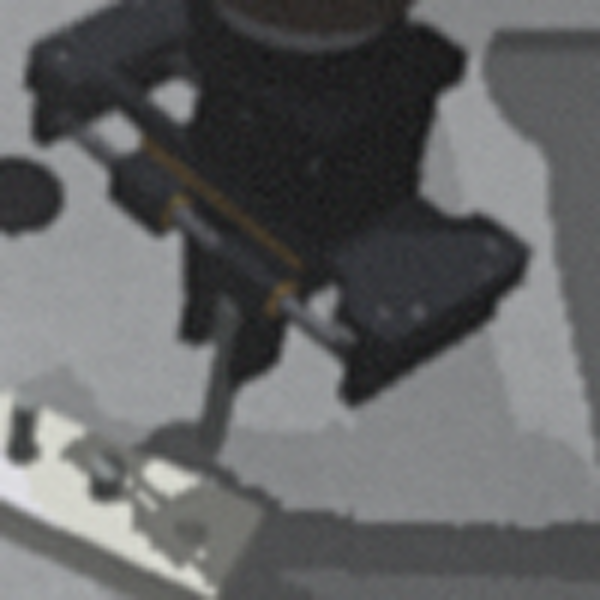

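The pin is held by its head; the shank runs from about (228,310) to (209,450), slightly off the vertical prediction. I'll measure the lean.

```bash
python3 - <<'E'
from h import *
f=cams.grab_frame("scene");p=env.sense()["position"]
g=np.mean([cams.grab_frame("scene")["frame"].mean(2) for _ in range(4)],0)
print("   ",list(range(372,392)))
for r in range(200,229): print(r,g[r,372:392].astype(int))
for z in(.0077,-.01,-.03,-.05,-.0563): print(z,proj(f,p+[0,0,z])+[.43,.52])
E
```

```text
[372, 373, 374, 375, 376, 377, 378, 379, 380, 381, 382, 383, 384, 385, 386, 387, 388, 389, 390, 391]
200 [153 156 145  88  39  35  39  36  46  61  62  51  40  39  37  38  43  61
  80  89]
201 [156 157 144  82  37  36  38  39  46  66  74  64  48  39  37  38  47  67
  69  71]
202 [158 156 141  77  33  37  37  38  45  63  72  71  56  42  37  39  45  59
  57  53]
203 [157 155 128  65  35  35  38  40  49  61  68  65  52  40  35  36  39  44
  48  40]
204 [157 151 116  58  32  36  37  42  53  62  65  64  48  37  36  36  39  36
  34  34]
205 [156 148 102  51  33  35  34  44  58  62  66  60  46  37  36  35  35  34
  32  44]
206 [156 147 109  65  41  39  49  63  73  67  64  54  42  36  38  33  36  36
  29  62]
207 [153 151 134 109  81  71  95 108  96  73  62  51  39  35  35  33  34  33
  31  69]
208 [154 154 152 144 129 123 145 145 110  73  61  47  37  35  37  37  33  32
  33  81]
209 [155 155 155 154 150 148 156 149 102  69  60  45  37  36  38  37  33  33
  44  95]
210 [155 154 155 155 154 155 156 144  93  67  58  43  35  36  36  34  34  41
  73 123]
211 [153 155 152 152 152 152 153 138  85  
[... 1006 characters left out ...]
[ 79  78  77  78  79  74  68  65  66  82 116 133 132 131 130 132 132 133
 132 133]
224 [ 76  76  77  77  78  77  71  68  76 101 129 136 132 133 132 130 130 131
 135 133]
225 [ 79  76  76  77  77  78  76  74  87 124 136 135 134 133 132 132 131 131
 132 132]
226 [116  92  78  75  75  76  76  76  90 117 128 134 135 132 131 131 133 133
 133 132]
227 [176 146 117  93  80  78  76  76  79  86  96 122 133 135 135 135 134 132
 132 132]
228 [207 198 176 147 122 104  98  92  80  76  78  94 122 134 136 134 134 135
 133 132]
0.0077 [[382.34517468 205.99387371]]
-0.01 [[381.34201477 210.93464694]]
-0.03 [[380.24170656 216.35762771]]
-0.05 [[379.17503811 221.61854531]]
-0.0563 [[378.84575366 223.24335331]]
```

The slope matches a vertical pin and the offset is constant, so the lean is negligible. Carrying it towards the hole.

Call:
{"method": "carry_out", "body": {
  "targets": [0.23, 0.44, 0, 0, 0, 0, 0.45, 0.88, 0, 0, 0, 0, 0.45, 0.88, 0, 0, 0, 0],
  "newtons": 20
}}

```text
clock: 4.15
position: [0.547, 0.1099, 0.1414]
eef_rot: [3.11, -0.426, -0.005]
wrist_force: [-0.4, 0.9, -0.4]
opening: 0.0175
grasp_force: 20.0
```

Call:
{"method": "carry_out", "body": {
  "targets": [0.23, 0.44, 0, 0, 0, 0, 0.45, 0.88, 0, 0, 0, 0, 0.45, 0.88, 0, 0, 0, 0]
}}

```text
clock: 4.4
position: [0.5634, 0.0322, 0.1415]
eef_rot: [3.11, -0.428, -0.003]
wrist_force: [-0.3, 1.3, -1.3]
opening: 0.0175
grasp_force: 20.0
```

Call:
{"method": "carry_out", "body": {
  "targets": [0.23, 0.44, 0, 0, 0, 0, 0.45, 0.88, 0, 0, 0, 0, 0.45, 0.88, 0, 0, 0, 0]
}}

```text
clock: 4.65
position: [0.5798, -0.0453, 0.1415]
eef_rot: [3.111, -0.428, -0.002]
wrist_force: [0.0, 0.9, -0.5]
opening: 0.0172
grasp_force: 20.0
```

Call:
{"method": "carry_out", "body": {
  "targets": [0.23, 0.44, 0, 0, 0, -0.06, 0.45, 0.88, 0, 0, 0, -0.12, 0.45, 0.88, 0, 0, 0, -0.18, 0.45, 0.88, 0, 0, 0, -0.24, 0.45, 0.88, 0, 0, 0, -0.28, 0.45, 0.88, 0, 0, 0, -0.318, 0.45, 0.88, 0, 0, 0, -0.318, 0.45, 0.88, 0, 0, 0, -0.318]
}}

```text
clock: 5.32
position: [0.5954, -0.1177, 0.1418]
eef_rot: [-3.08, -0.618, 0.002]
wrist_force: [0.5, 0.3, -1.4]
opening: 0.0168
grasp_force: 20.0
```

```bash
python3 - <<'E'
from h import *
s=env.sense();print(s["position"],s["eef_rot"],s["opening"],s["grasp_force"],s["wrist_force"])
f=crop("scene",240,140,75,75,8,"s4.png")
p=s["position"];q=lambda P:(proj(f,P)+[.43,.52]-[240,140]+.4)*8
print("foot pred",q(p+[0,0,-.0572]),"hole",q([.598,-.118,.04]),"shank",q(p+[0,0,-.02]))
print("jac /mm x,y,z",[(q(p+d)-q(p)) for d in np.eye(3)*1e-3])
E
```

```text
[ 0.59537519 -0.11765726  0.14178738] [-3.08001981e+00 -6.17603525e-01  2.13880644e-03] 0.016826427830865007 19.99880508519709 [ 0.52673807  0.25019873 -1.40899371]
foot pred [[238.82369966 353.72437547]] hole [[242.38241034 447.97626904]] shank [[230.56686079 273.90284409]]
jac /mm x,y,z [array([[-2.07639496,  1.59774613]]), array([[2.25641001, 1.27670724]]), array([[-0.23496175, -2.2667818 ]])]
```

View pics/s4.png

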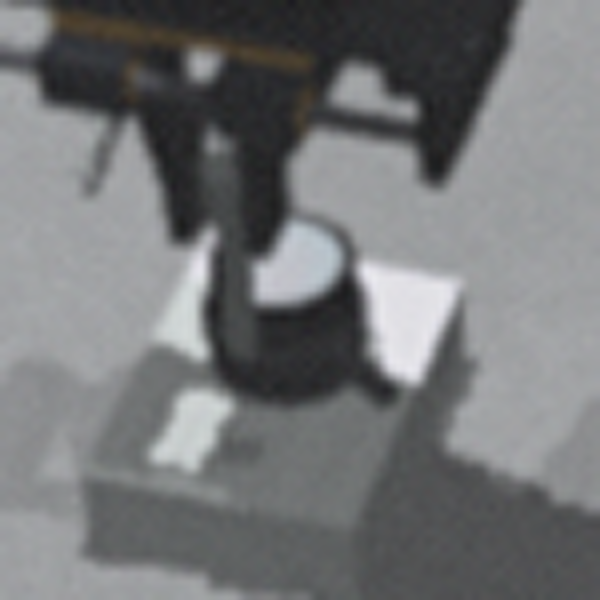

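The hole at about (242,448) is where predicted, and the foot, centred near (240,352), is within about 1-2 mm. I'll lower to just above the plate and check there.

Call:
{"method": "carry_out", "body": {
  "targets": [0.05, 0.016, 0.2, 0, 0, 0, 0.05, 0.016, 0.46, 0, 0, 0, 0.05, 0.016, 0.46, 0, 0, 0, 0.05, 0.016, 0.46, 0, 0, 0, 0.05, 0.016, 0.46, 0, 0, 0]
}}

```text
clock: 5.78
position: [0.6004, -0.1173, 0.1065]
eef_rot: [3.079, 0.621, 0.001]
wrist_force: [-0.5, 0.3, -0.8]
opening: 0.0175
grasp_force: 20.0
```

```bash
python3 - <<'E'
from h import *
s=env.sense();print(s["position"],s["eef_rot"],s["wrist_force"])
f=crop("scene",250,160,45,45,13,"s5.png")
p=s["position"];q=lambda P:(proj(f,P)+[.43,.52]-[250,160]+.4)*13
print("foot pred",q(p+[0,0,-.0572]),"hole",q([.598,-.118,.04]),"shank",q(p+[0,0,-.02]))
a=.4;print("jac /mm toolx,tooly,z",[(q(p+np.array(d)/1000)-q(p)) for d in([.92,.39,0],[.39,-.92,0],[0,0,1])])
E
```

```text
[ 0.60041402 -0.11732228  0.1065208 ] [3.07886600e+00 6.21114733e-01 1.24055819e-03] [-0.53056659  0.32782724 -0.80816828]
foot pred [[255.4236778 445.6585187]] hole [[263.8714168  467.96143719]] shank [[242.25142479 322.06401231]]
jac /mm toolx,tooly,z [array([[-1.64002072,  3.22029219]]), array([[-4.58434448, -0.89653097]]), array([[-0.37431053, -3.50528101]])]
```

View pics/s5.png

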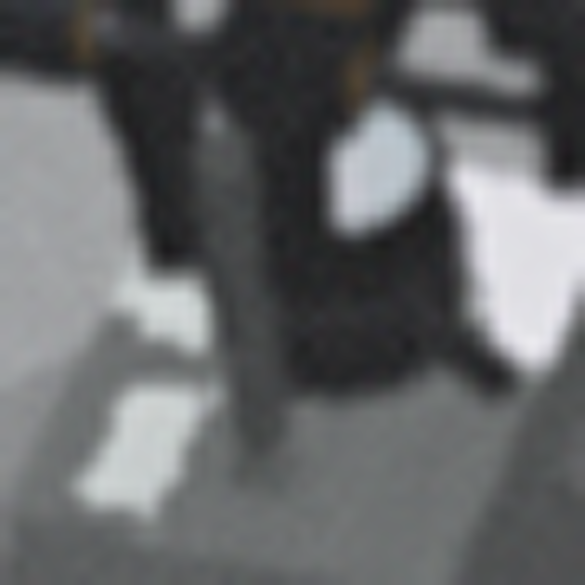

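The foot (about 262,450) lines up sideways with the hole (264,468), and the remaining error is along tool x. I'll lower gently and feel.

Call:
{"method": "carry_out", "body": {
  "targets": [0, 0, 0.03, 0, 0, 0, 0, 0, 0.06, 0, 0, 0, 0, 0, 0.09, 0, 0, 0, 0, 0, 0.12, 0, 0, 0, 0, 0, 0.15, 0, 0, 0, 0, 0, 0.15, 0, 0, 0]
}}

```text
clock: 6.33
position: [0.5996, -0.1174, 0.0932]
eef_rot: [3.08, 0.621, -0.001]
wrist_force: [-1.0, -1.0, -1.0]
opening: 0.017
grasp_force: 20.0
```

Call:
{"method": "carry_out", "body": {
  "targets": [0, 0, 0.03, 0, 0, 0, 0, 0, 0.06, 0, 0, 0, 0, 0, 0.09, 0, 0, 0, 0, 0, 0.12, 0, 0, 0, 0, 0, 0.12, 0, 0, 0]
}}

```text
clock: 6.75
position: [0.5996, -0.1175, 0.0835]
eef_rot: [3.08, 0.621, -0.001]
wrist_force: [0.9, -1.8, -2.2]
opening: 0.0174
grasp_force: 20.0
```

Call:
{"method": "carry_out", "body": {
  "targets": [0, 0, 0.04, 0, 0, 0, 0, 0, 0.08, 0, 0, 0, 0, 0, 0.12, 0, 0, 0, 0, 0, 0.16, 0, 0, 0, 0, 0, 0.16, 0, 0, 0]
}}

```text
clock: 7.17
position: [0.5996, -0.1175, 0.0706]
eef_rot: [3.079, 0.621, -0.001]
wrist_force: [0.8, -3.9, -2.0]
opening: 0.0173
grasp_force: 20.1
```

Call:
{"method": "carry_out", "body": {
  "targets": [0, 0, 0.02, 0, 0, 0, 0, 0, 0.04, 0, 0, 0, 0, 0, 0.06, 0, 0, 0, 0, 0, 0.075, 0, 0, 0, 0, 0, 0.075, 0, 0, 0]
}}

```text
clock: 7.58
position: [0.5999, -0.1174, 0.0652]
eef_rot: [3.079, 0.621, -0.0]
wrist_force: [0.4, -3.9, 0.5]
opening: 0.0173
grasp_force: 20.0
```

Call:
{"method": "carry_out", "body": {
  "targets": [0, 0.006, 0.01, 0, 0, 0, 0, 0.006, 0.02, 0, 0, 0, 0, 0.006, 0.03, 0, 0, 0, 0, 0.006, 0.03, 0, 0, 0]
}}

```text
clock: 7.92
position: [0.6001, -0.1177, 0.0632]
eef_rot: [3.079, 0.622, 0.0]
wrist_force: [-0.7, -2.6, 3.0]
opening: 0.0171
grasp_force: 20.0
```

Call:
{"method": "carry_out", "body": {
  "targets": [0, 0, 0, 0, 0, 0, 0, 0, 0, 0, 0, 0, 0, 0, 0, 0, 0, 0, 0, 0, 0, 0, 0, 0],
  "gripper": -0.3
}}

```text
clock: 8.25
position: [0.6, -0.1172, 0.0626]
eef_rot: [-3.079, -0.621, 0.0]
wrist_force: [-0.2, 0.7, 0.2]
opening: 0.0291
grasp_force: 0.0
```

The pin is seated: it bottomed out with 3 N at TCP 0.063, which puts the foot at 6 mm. Rising, then moving with shut fingers to the space behind the lug.

Call:
{"method": "carry_out", "body": {
  "targets": [0, 0, -0.3, 0, 0, 0, 0, 0, -0.75, 0, 0, 0, 0, 0, -0.75, 0, 0, 0, 0, 0, -0.75, 0, 0, 0]
}}

```text
clock: 8.58
position: [0.6017, -0.1173, 0.1254]
eef_rot: [3.079, 0.622, 0.009]
wrist_force: [0.2, 0.9, -1.5]
opening: 0.0302
grasp_force: 0.0
```

Call:
{"method": "carry_out", "body": {
  "targets": [-0.2, -0.3, 0, 0, 0, 0.05, -0.571, -0.836, 0, 0, 0, 0.1, -0.571, -0.836, 0, 0, 0, 0.15, -0.571, -0.836, 0, 0, 0, 0.2, -0.571, -0.836, 0, 0, 0, 0.269, -0.571, -0.836, 0, 0, 0, 0.269, -0.571, -0.836, 0, 0, 0, 0.269],
  "gripper": -1
}}

```text
clock: 9.17
position: [0.5315, -0.0736, 0.1221]
eef_rot: [-3.131, 0.256, 0.002]
wrist_force: [-0.3, -0.5, -0.5]
opening: 0.0009
grasp_force: 0.0
```

```bash
python3 - <<'E'
from h import *
s=env.sense();print(s["position"],s["eef_rot"],s["q"],s["opening"])
f=crop("scene",235,140,80,75,8,"s6.png");t=crop("top",330,175,80,75,8,"t6.png")
q=lambda P:(proj(f,P)+[.43,.52]-[235,140]+.4)*8
print(q([[.598,-.118,.092],[.598,-.118,.04]]))
a=cv2.imread("pics/s6.png")[:,:400];b=cv2.imread("pics/t6.png")[:,:400];cv2.imwrite("pics/c6.png",cv2.hconcat([a,b]))
E
```

```text
[ 0.53145673 -0.07361117  0.12214587] [-3.13111822e+00  2.56062130e-01  2.41041382e-03] [ 1.64560397e-01  3.33808643e-01 -3.47481706e-01 -5.06525454e-04
 -8.90989289e-01  1.24335827e+00] 0.0009390484732422477
[[271.21201719 341.91438414]
 [282.38241034 447.97626904]]
```

View pics/c6.png

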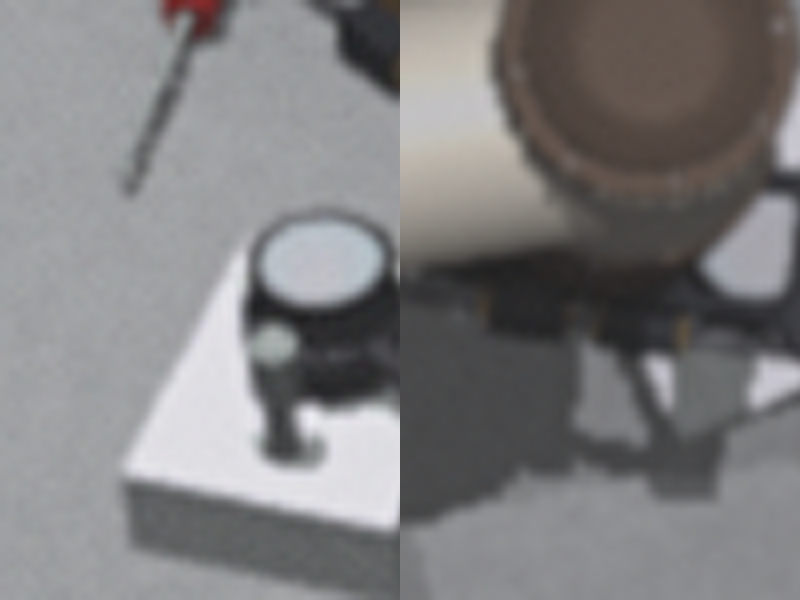

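The pin stands fully seated: its head top is at (273,345) against a predicted (271,342). I'll descend behind the lug and plan the arc.

Call:
{"method": "carry_out", "body": {
  "targets": [0, 0, 0.45, 0, 0, 0, 0, 0, 0.9, 0, 0, 0, 0, 0, 0.9, 0, 0, 0, 0, 0, 0.9, 0, 0, 0]
}}

```text
clock: 9.6
position: [0.5308, -0.0742, 0.0495]
eef_rot: [3.13, -0.257, -0.008]
wrist_force: [-0.1, 0.2, 0.9]
opening: 0.0004
grasp_force: 0.0
```

```bash
cat > plan.py <<'E'
from h import *
import sys
A=np.array([.552,-.1375]);s=env.sense();Rc=R.from_rotvec(s["eef_rot"]);p=s["position"]
def st(p,Rm):
    x=Rm.as_matrix()[:,0];th=np.degrees(np.arctan2(x[1],x[0]))+90;return th
th=st(p,Rc);u=lambda t:np.array([np.cos(np.radians(t)),np.sin(np.radians(t))]);v=lambda t:np.array([-u(t)[1],u(t)[0]])
print("yaw->theta",round(th,1),"radial",(p[:2]-A)@u(th),"behind",(p[:2]-A)@v(th),"z",p[2],s["wrist_force"],s["ft_torque"])
for t in map(float,sys.argv[1:]):
    P=np.r_[A+.060*u(t)+.0135*v(t),p[2]];d=Rc.inv().apply(P-p)/.08
    print(t,np.round(d[:2],3),"turn z",round((th-t)/120,3))
E
python3 plan.py 80.5 74 68 62 56 50 44
```

```text
yaw->theta 80.6 radial 0.059000740009422514 behind 0.031295922323203405 z 0.0495091304723171 [-0.09182599  0.21709715  0.87189632] [-0.01806858 -0.04152213 -0.01167505]
80.5 [ 0.224 -0.013] turn z 0.001
74.0 [ 0.31  -0.027] turn z 0.055
68.0 [ 0.39  -0.031] turn z 0.105
62.0 [ 0.47  -0.027] turn z 0.155
56.0 [ 0.55  -0.015] turn z 0.205
50.0 [0.628 0.006] turn z 0.255
44.0 [0.703 0.035] turn z 0.305
```

Call:
{"method": "carry_out", "body": {
  "targets": [0.1, 0, 0, 0, 0, 0, 0.2, -0.013, 0, 0, 0, 0, 0.224, -0.013, 0, 0, 0, 0, 0.27, -0.02, 0, 0, 0, 0.03, 0.31, -0.027, 0, 0, 0, 0.055, 0.35, -0.03, 0, 0, 0, 0.08, 0.39, -0.031, 0, 0, 0, 0.105, 0.43, -0.03, 0, 0, 0, 0.13, 0.47, -0.027, 0, 0, 0, 0.155, 0.47, -0.027, 0, 0, 0, 0.155]
}}

```text
clock: 10.43
position: [0.5707, -0.0779, 0.0523]
eef_rot: [-3.047, 0.763, -0.003]
wrist_force: [0.1, 0.1, -0.7]
opening: 0.0006
grasp_force: 0.1
```

```bash
python3 plan.py 59 56 53 50 47 44
```

```text
yaw->theta 61.9 radial 0.06133359362801402 behind 0.01161292827363823 z 0.05225155419598041 [ 0.08396727  0.08901109 -0.69037562] [ 0.02835233  0.09430762 -0.03457292]
59.0 [0.014 0.009] turn z 0.024
56.0 [0.054 0.003] turn z 0.049
53.0 [ 0.094 -0.   ] turn z 0.074
50.0 [ 0.134 -0.002] turn z 0.099
47.0 [ 0.175 -0.002] turn z 0.124
44.0 [0.215 0.001] turn z 0.149
```

Call:
{"method": "carry_out", "body": {
  "targets": [0.014, 0.005, 0.02, 0, 0, 0.024, 0.054, 0.003, 0.02, 0, 0, 0.049, 0.094, 0, 0.02, 0, 0, 0.074, 0.134, 0, 0.02, 0, 0, 0.099, 0.175, 0, 0.02, 0, 0, 0.124, 0.195, 0, 0.02, 0, 0, 0.137]
}}

```text
clock: 10.93
position: [0.5843, -0.0848, 0.0503]
eef_rot: [-2.906, 1.19, -0.003]
wrist_force: [-0.6, 2.0, -0.1]
opening: 0.0006
grasp_force: 0.8
```

```bash
python3 plan.py 44 42 40 38 36 34 32
```

```text
yaw->theta 45.5 radial 0.060242382184206106 behind 0.013949226388136973 z 0.05026677447495521 [-0.61324571  2.0247235  -0.09759279] [0.58664809 0.1405529  0.03373404]
44.0 [ 0.025 -0.001] turn z 0.012
42.0 [ 0.051 -0.006] turn z 0.029
40.0 [ 0.078 -0.01 ] turn z 0.046
38.0 [ 0.104 -0.013] turn z 0.062
36.0 [ 0.131 -0.015] turn z 0.079
34.0 [ 0.158 -0.016] turn z 0.096
32.0 [ 0.185 -0.016] turn z 0.112
```

I feel about 1.9 N, so the lug is moving with the fingers. Smaller steps from here.

Call:
{"method": "carry_out", "body": {
  "targets": [0.02, 0, 0, 0, 0, 0.012, 0.035, -0.003, 0, 0, 0, 0.02, 0.051, -0.006, 0, 0, 0, 0.029, 0.051, -0.006, 0, 0, 0, 0.029]
}}

```text
clock: 11.27
position: [0.5871, -0.0877, 0.0498]
eef_rot: [-2.87, 1.277, -0.002]
wrist_force: [0.1, 0.2, -0.3]
opening: 0.0005
grasp_force: 0.1
```

Call:
{"method": "carry_out", "body": {
  "targets": [0.013, 0, 0, 0, 0, 0.009, 0.026, 0, 0, 0, 0, 0.017, 0.026, 0, 0, 0, 0, 0.017]
}}

```text
clock: 11.52
position: [0.588, -0.0893, 0.0494]
eef_rot: [-2.846, 1.329, -0.0]
wrist_force: [-0.8, 0.6, -0.2]
opening: 0.0004
grasp_force: 0.5
```

Call:
{"method": "carry_out", "body": {
  "targets": [0.013, 0, 0, 0, 0, 0.009, 0.026, 0, 0, 0, 0, 0.017, 0.026, 0, 0, 0, 0, 0.017]
}}

```text
clock: 11.77
position: [0.5893, -0.0909, 0.0493]
eef_rot: [-2.822, 1.38, -0.0]
wrist_force: [0.1, 0.9, -0.8]
opening: 0.0006
grasp_force: 0.5
```

Call:
{"method": "carry_out", "body": {
  "targets": [0.013, 0, 0, 0, 0, 0.009, 0.026, 0, 0, 0, 0, 0.017, 0.026, 0, 0, 0, 0, 0.017]
}}

```text
clock: 12.02
position: [0.5906, -0.0926, 0.0493]
eef_rot: [2.797, -1.43, 0.0]
wrist_force: [-0.6, 1.6, -0.8]
opening: 0.0006
grasp_force: 0.5
```

Call:
{"method": "carry_out", "body": {
  "targets": [0.01, 0, 0, 0, 0, 0.007, 0.02, 0, 0, 0, 0, 0.013, 0.02, 0, 0, 0, 0, 0.013, 0.02, 0, 0, 0, 0, 0.013]
}}

```text
clock: 12.35
position: [0.5914, -0.0939, 0.0493]
eef_rot: [2.778, -1.467, 0.0]
wrist_force: [0.1, 0.7, -0.7]
opening: 0.0001
grasp_force: 0.4
```

```bash
python3 plan.py 34 33 32 30 28; python3 - <<'E'
from h import *
F=[]
for _ in range(4):
    cams.grab_frame("top");s=env.sense();x=R.from_rotvec(s["eef_rot"]).as_matrix()[:,0];F.append(s["wrist_force"]@x)
print(np.round(F,2));crop("scene",250,165,60,45,13,"s7.png")
E
```

```text
yaw->theta 34.3 radial 0.05711223175193006 behind 0.013757574122690939 z 0.04934732650329606 [ 0.07473707  0.7144318  -0.72093652] [0.33387814 0.00617156 0.00290664]
34.0 [ 0.008 -0.037] turn z 0.003
33.0 [ 0.021 -0.04 ] turn z 0.011
32.0 [ 0.034 -0.042] turn z 0.019
30.0 [ 0.06  -0.047] turn z 0.036
28.0 [ 0.087 -0.05 ] turn z 0.053
[-0.65 -0.04 -0.45 -0.48]
```

View pics/s7.png

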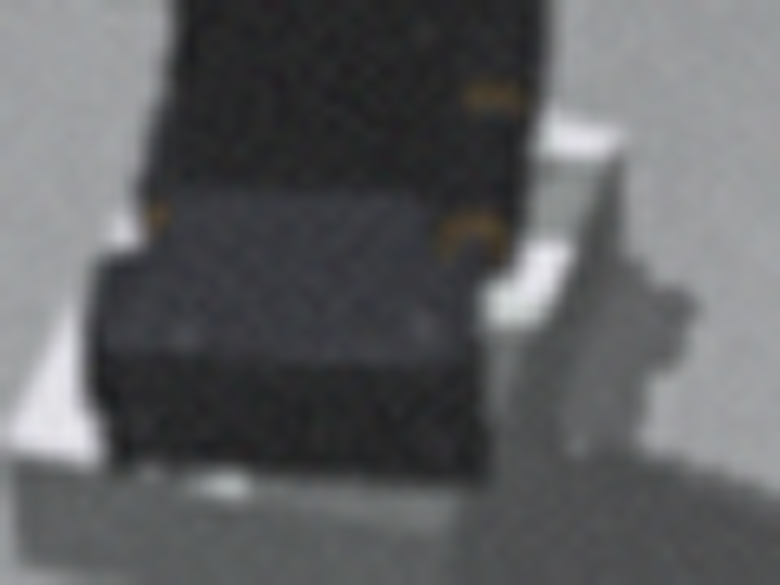

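The gripper hides the pin in this view, so I continue by force in about 1 mm steps, drifting slightly outwards.

Call:
{"method": "carry_out", "body": {
  "targets": [0.01, -0.01, 0, 0, 0, 0.008, 0.02, -0.015, 0, 0, 0, 0.011, 0.02, -0.015, 0, 0, 0, 0.011, 0.02, -0.015, 0, 0, 0, 0.011]
}}

```text
clock: 12.93
position: [0.5928, -0.0945, 0.0491]
eef_rot: [2.76, -1.499, -0.002]
wrist_force: [-0.4, 1.0, -0.4]
opening: 0.0002
grasp_force: 0.7
```

Call:
{"method": "carry_out", "body": {
  "targets": [0.007, -0.01, 0, 0, 0, 0.005, 0.015, -0.015, 0, 0, 0, 0.01, 0.015, -0.015, 0, 0, 0, 0.01, 0.015, -0.015, 0, 0, 0, 0.01]
}}

```text
clock: 13.27
position: [0.595, -0.0947, 0.0493]
eef_rot: [2.745, -1.528, -0.0]
wrist_force: [-2.2, 1.1, 0.4]
opening: 0.0002
grasp_force: 0.6
```

Call:
{"method": "carry_out", "body": {
  "targets": [0.007, 0, 0, 0, 0, 0.005, 0.015, 0, 0, 0, 0, 0.01, 0.015, 0, 0, 0, 0, 0.01, 0.015, 0, 0, 0, 0, 0.01]
}}

```text
clock: 13.6
position: [0.5958, -0.0956, 0.0493]
eef_rot: [-2.729, 1.556, -0.0]
wrist_force: [-1.0, 2.8, -0.8]
opening: 0.0006
grasp_force: 1.2
```

Call:
{"method": "carry_out", "body": {
  "targets": [0.005, 0, 0, 0, 0, 0.003, 0.01, 0, 0, 0, 0, 0.006, 0.01, 0, 0, 0, 0, 0.006]
}}

```text
clock: 13.85
position: [0.5962, -0.0961, 0.0494]
eef_rot: [-2.718, 1.573, -0.0]
wrist_force: [-1.4, 3.0, -0.3]
opening: 0.0004
grasp_force: 2.1
```

Call:
{"method": "carry_out", "body": {
  "targets": [0.005, 0, 0, 0, 0, 0.003, 0.01, 0, 0, 0, 0, 0.006, 0.01, 0, 0, 0, 0, 0.006]
}}

```text
clock: 14.1
position: [0.5965, -0.0964, 0.0494]
eef_rot: [-2.708, 1.59, 0.0]
wrist_force: [-1.3, 5.8, -0.1]
opening: 0.0006
grasp_force: 2.9
```

```bash
cat > fo.py <<'E'
from h import *
F=[]
for _ in range(4):
    cams.grab_frame("top");s=env.sense();F.append(np.r_[s["wrist_force"],s["ft_torque"]])
x=R.from_rotvec(s["eef_rot"]).as_matrix()[:,0];F=np.array(F);print("push",np.round(-F[:,:3]@x,2),"mean",np.round(F.mean(0),2),s["clock"])
E
python3 fo.py; python3 plan.py 28 26
```

```text
push [6.86 5.29 6.16 6.03] mean [-1.23  6.28  0.12  1.85  0.36 -0.02] 14.3
yaw->theta 29.2 radial 0.05892670929222027 behind 0.014151515324338743 z 0.04939603365127672 [-1.03031987  6.33244782 -0.29636469] [ 1.87150241  0.36082152 -0.05823796]
28.0 [ 0.023 -0.017] turn z 0.01
26.0 [ 0.05  -0.022] turn z 0.026
```

Firm contact at about 6 N, which is roughly 5 N at the pin. One step more, then hold.

Call:
{"method": "carry_out", "body": {
  "targets": [0.005, 0, 0, 0, 0, 0.002, 0.009, 0, 0, 0, 0, 0.004, 0.009, 0, 0, 0, 0, 0.004]
}}

```text
clock: 14.55
position: [0.5968, -0.0966, 0.0494]
eef_rot: [-2.701, 1.601, 0.001]
wrist_force: [-1.6, 8.0, 0.3]
opening: 0.0002
grasp_force: 3.8
```

```bash
python3 fo.py
```

```text
push [7.49 7.6  7.58 7.81] mean [-1.67  7.77  0.52  2.33  0.49 -0.03] 14.75
```

Call:
{"method": "carry_out", "body": {
  "targets": [0.004, 0, 0, 0, 0, 0.002, 0.007, 0, 0, 0, 0, 0.003, 0.007, 0, 0, 0, 0, 0.003, 0.007, 0, 0, 0, 0, 0.003]
}}

```text
clock: 15.08
position: [0.5969, -0.0967, 0.0494]
eef_rot: [-2.696, 1.61, 0.001]
wrist_force: [-2.5, 9.2, 0.3]
opening: 0.0002
grasp_force: 4.4
```

```bash
python3 fo.py
```

```text
push [8.74 8.05 8.61 8.63] mean [-2.14  8.51  0.56  2.7   0.62 -0.03] 15.2833
```

Call:
{"method": "carry_out", "body": {
  "targets": [0, 0, 0, 0, 0, 0, 0, 0, 0, 0, 0, 0, 0, 0, 0, 0, 0, 0, 0, 0, 0, 0, 0, 0, 0, 0, 0, 0, 0, 0, 0, 0, 0, 0, 0, 0, 0, 0, 0, 0, 0, 0, 0, 0, 0, 0, 0, 0, 0, 0, 0, 0, 0, 0]
}}

```text
clock: 16.03
position: [0.597, -0.0968, 0.0494]
eef_rot: [-2.696, 1.61, 0.001]
wrist_force: [-1.9, 9.8, 1.6]
opening: 0.0006
grasp_force: 4.4
```

Held for about 1.2 s at around 8-9 N on the lug. Backing straight off, then up.

Call:
{"method": "carry_out", "body": {
  "targets": [-0.01, 0, 0, 0, 0, 0, -0.02, 0, 0, 0, 0, 0, -0.04, 0, 0, 0, 0, 0, -0.1, 0, 0, 0, 0, 0, -0.25, 0, 0, 0, 0, 0, -0.4, 0, 0, 0, 0, 0, -0.4, 0, 0, 0, 0, 0]
}}

```text
clock: 16.62
position: [0.5804, -0.0686, 0.0494]
eef_rot: [2.698, -1.608, -0.001]
wrist_force: [-0.6, -0.4, -0.3]
opening: 0.0002
grasp_force: 0.0
```

Call:
{"method": "carry_out", "body": {
  "targets": [0, 0, -0.4, 0, 0, 0, 0, 0, -0.9, 0, 0, 0, -0.5, 0, -1, 0, 0, 0, -1, 0, -1, 0, 0, 0, -1, 0, -1, 0, 0, 0, -1, 0, -1, 0, 0, 0]
}}

```text
clock: 17.12
position: [0.5431, 0.002, 0.1302]
eef_rot: [-2.7, 1.605, -0.001]
wrist_force: [0.2, -0.3, -0.2]
opening: 0.0005
grasp_force: 0.0
```

Call:
{"method": "carry_out", "body": {
  "targets": [-0.5, 0, 0, 0, 0, 0, -1, 0, 0, 0, 0, 0, -1, 0, 0, 0, 0, 0, -1, 0, 0, 0, 0, 0]
}}

```text
clock: 17.45
position: [0.5057, 0.0716, 0.1294]
eef_rot: [2.7, -1.606, 0.0]
wrist_force: [0.3, 0.7, -0.0]
opening: 0.0006
grasp_force: 0.0
```

```bash
python3 - <<'E'
from h import *
s=env.sense();print(s["position"],s["clock"],s["wrist_force"])
f=crop("scene",255,160,50,45,11,"s8.png")
q=lambda P:(proj(f,P)+[.43,.52]-[255,160]+.4)*11
A=np.array([.552,-.1375])
print("pin top,mouth",q([[.598,-.118,.092],[.598,-.118,.04]]))
for t in(30,80.5):
    t=np.radians(t);print("lug tip",t,q(np.r_[A+.058*np.array([np.cos(t),np.sin(t)]),.065]))
g=f["frame"].mean(2).astype(int)
c,r=275,180
for k in range(168,206):print(k,g[k,264:302:1])
E
```

```text
[0.50566997 0.07161932 0.12938814] 17.45 [ 0.25986998  0.67856596 -0.04578137]
pin top,mouth [[152.91652364 250.1322782 ]
 [168.27581422 395.96736993]]
lug tip 0.5235987755982988 [[177.7191786 353.2735324]]
lug tip 1.4049900478554354 [[369.56521399 312.90009743]]
168 [156 159 161 146 132 120 134 159 172 178 180 181 178 176 167 151 123 105
 118 139 154 155 155 152 154 153 153 153 155 153 153 152 151 154 152 154
 155 150]
169 [158 167 164 127 113 144 169 184 189 188 190 190 190 190 184 180 164 133
  94 108 148 157 156 155 155 155 152 151 153 153 154 157 155 152 152 152
 153 153]
170 [164 174 143 109 140 178 184 190 188 186 188 186 189 187 189 188 184 167
 118  93 132 153 153 154 154 157 152 151 152 154 154 153 151 155 149 150
 155 152]
171 [178 181 118 112 170 187 189 189 188 187 188 185 187 186 187 186 189 180
 145  91 111 150 155 152 155 151 151 152 152 154 151 154 151 151 150 151
 152 152]
172 [200 197 113 123 181 190 189 184 189 190 188 187 187 185 186 185 187 183
 147  91 121 172 175 166 158 156 156 151 153 149 151 149 154 152 152 153
 154 154]
173 [217 202 115 125 177 190 186 187
[... 4543 characters left out ...]
87  80  86  88  98 114 151 157 159 157 156 154 156
 154 160]
202 [142 159 181 198 203 205 214 217 221 225 221 222 221 222 220 221 219 222
 222 222 216 178 106  80  79  84  91 103 130 154 161 156 158 153 155 159
 154 158]
203 [ 98 106 113 129 137 149 173 184 199 202 206 215 217 222 223 223 223 221
 223 225 212 150  93  79  82  89  96 112 147 158 160 159 156 155 156 158
 159 159]
204 [ 94  92  93  89  97  98 110 115 124 138 151 172 185 198 206 210 215 219
 221 225 200 125  82  82  82  91 100 117 155 157 157 160 157 155 156 156
 154 156]
205 [ 97  96  94  96  93  93  90  90  92  93  99 112 118 127 144 158 174 184
 196 201 169 104  77  82  88  93 105 130 155 159 158 157 155 154 151 153
 153 156]
```

The picture data show the pin standing, leaning slightly away, with the lug right beside it and the robot clear. Handing in.

```bash
python3 -c "
from cell import workorder
print(workorder.hand_in())"
```

```text
the job is handed in; nothing more can be done
None
```

The job is handed in at about 17.5 s: the stop pin is fully seated, and the lug was turned clockwise onto it and held about 1.2 s at 8–9 N on the lug (an estimated 7–8 N at the pin). On release the lug stayed beside the standing pin in the last camera frame, though I read that from pixel values because my picture views were used up.

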